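Pack the last limb splint and shut the splint case

TASK

Finish packing the splint case: the two aluminium channel splints in it lie side by side with their open sides up. Turn the loose splint, which lies on its side on the counter, open side down and lower it in (do not drop it) so that it bridges the two, one of its legs down in each of their troughs, resting level with nothing above the rim; then shut the lid fully, let go, and leave the bottle, the jar and the carton alone.

Things in the scene. Friction and masses are not known exactly. Their poses are not given: they have to be found in the camera images.
- splint_loose: Rigid aluminium U-channel, 140 mm long (x), 62 wide (y), 32 deep, all walls 6 mm (50 mm between the legs), 0.16 kg. Origin: centre of the web's outer face; z from the web to the open side (leg tips at z = 32 mm). Starts on one leg, 62 mm tall, open side to +y of the base, give or take yaw. Let go tilted over 35 degrees to its open side, it falls open side down. Nested: web 38 mm above case floor.
- splint_left: An identical loose splint already in the case, open side up, its web flat on the case floor, on the case's +y side, lengthwise along the case's x. Same frame: origin at the centre of the web's underside, z up. It can slide a few mm.
- splint_right: The same on the case's -y side, open side up. Between the two splints is a gap of about 22 to 33 mm, so their two neighbouring legs together with the gap span 34 to 45 mm and fit between the loose splint's legs (50 mm).
- case: Fixed grey plastic case, outside 168 mm (x) by 172 (y) by 48 high, walls and floor 6 thick; inside 156 by 160, 42 deep. Origin: centre of its underside on the counter, z up; its front (-x) faces roughly the robot, the lid is hinged along the far (+x) rim.
- lid (a joint): Lid angle, rad: 0 shut flat on the rim, 1.57 upright, at most 1.9; starts standing open. It stays where it is left (stiff hinge, about 1.5 to 3 N at its free edge). Flat grey plate 8 mm thick, 172 mm wide, 168 mm from hinge to free edge; a knob stands 35 mm proud on the middle of its outer face, 138 mm from the hinge.
- lid_hinge (a point): Point on the lid's hinge axis, at the middle of the case's far rim, level with the lid's inner face; the axis runs along the case's y.
- lid_handle (a point): Grip point of the knob on the lid's outer face.
- bottle: Bystander: amber bottle, 60 mm diameter, 150 mm tall; origin under its centre.
- jar: Bystander: white jar, 64 mm diameter, 80 mm tall; origin under its centre.
- carton: Bystander: cardboard carton 70 x 120 x 60 mm tall; origin under its centre.
Things that resemble listed ones, but are neither listed nor needed, are in the scene too. There is more than one size of the case; the job needs the largest.

How it is judged:
By the outcome, as a careful person would: the job done as asked, in the order asked, and still so for the second after the job is handed in, with the robot touching nothing.
It also fails if it takes over 70 s, if anything falls off the work surface, if the arm or the gripper's body presses on something with over 40 N, if the wrist force passes 120 N, or if a joint passes its speed limit or range.

ROBOT

A 6-joint arm with a two-finger parallel gripper is mounted at the origin on the work surface. World frame = base frame: x ahead of the robot, y to its left, z up, the work surface at z = 0. Lengths are in mm, angles in rad, forces in N, time in s.
With the tool pointing down it reaches from about 250 to 775 mm from the base axis. Payload 8.9 kg.
Tool frame: the origin (TCP) lies between the finger pads; the fingertips stand robot.tcp_to_tips ahead of it and the grasp point (between the pads) lies 5 mm behind it (robot.tcp_to_tips is the distance from the TCP to the fingertips, in mm); z points along the fingers, y is the line along which they close (so a half turn about z gives the same grasp; the last joint's range is limited). The gripper opens to 85 mm and grips with 20 to 120 N. Pads are 22 mm wide; open, the fingers measure 114 mm over their backs; the gripper's body (76 mm by 85 mm) begins 54 mm behind the grasp point. The pads swing forward as they close: fully open they stand 13 mm farther back than shut.
Start: joints at [-1.325, 0.291, -0.153, 1.127, 0, 1.431], TCP at [197.073, -486.607, 245.305] pointing down, gripper open.
Joint ranges: [-2.52, 2.52], [-0.91, 1.74], [-1.3, 1.37], [-1.96, 2.02], [-1.52, 1.47], [-3.14, 3.14]. Speed limits (rad/s): [2.22, 2.22, 2.79, 3.14, 3.14, 3.14].

INTERFACE

Orientations are given as [roll, pitch, yaw] about the fixed x, y, z axes, in that order (R = Rz(yaw) Ry(pitch) Rx(roll)).
In Python, from station import monitor, grab_frame, finish_job, robot gives the robot as it stands.
- The arm moves only by the shell command python3 -m inch 'ROWS' [OPENING]. ROWS is a JSON object of lists of equal length, an entry for each row: "linear": the shift along the tool's x, y, z in m, a list of three; "turn": the turn, a rotation vector about the tool's x, y, z in degrees, a list of three. In form: {"linear": [[tx, ty, tz], ...], "turn": [[rx, ry, rz], ...]}. A call has 1 to 8 rows; each row shifts and turns the commanded pose from where the row before left it, along the tool's axes as they then stand; what a row does not reach is not made up. A row lasts 1/12 s, in which the tool goes at most 41.7 mm and 7.16 degrees, less where a joint would pass 70% of its speed; a pose out of reach is approached as far as the arm can. A call is refused whole if a number of a shift passes 0.0417 or a number of a turn 7.16, either way. A call with a gripper value outside its range is refused whole. OPENING is the finger opening in m, from 0 to 0.0854, set as the call begins (- or left out, the last holds). The fingers move at their own pace and stop on an object; the grip force is fixed at half the most. Time passes only in rows, so rows that do not move let the fingers close. It gives the time, the measured TCP pose, the force, the opening and the grip force at its end, in the units of the state.
- monitor.state(): the state, without advancing time (a new reading comes with each control period).
- grab_frame(name): name is "scene" or "top"; returns a dict with "color" (480x640x3 uint8, red, green, blue), "K" (3x3 intrinsics, pixels), "R" (3x3) and "t" (3): a world point X has camera coordinates R X + t. Camera axes: x right, y down, z forward; pixel columns grow to the right and rows downward; lengths in mm; the calibration is good to about 2 mm. A picture is of the moment at which its call begins. There is no depth.
- finish_job(): hands the job in; it is judged then, once.
The state is a dict: "time": time; "joints": joint angles; "joint_vel": joint speeds; "joint_torque": joint torques, N m; "tcp_pos": TCP position; "eef_rot": TCP orientation; "ft_force": force on the tool from outside, world axes, zero at the start; "moment": the same for the moment, N m; "grip_width": opening from 0.0 (shut) to 1.0 (fully open); "gripper_force": force on a finger pad.
Only numpy, scipy, OpenCV 4.12 (cv2) and the standard library are available. Lean on these libraries where they do the work, as an engineer would, in place of code of your own. Each camera call takes 0.05 s, during which the arm holds its last target. There are 200 camera calls.

## Working session

There is one attempt and no reset: what is moved stays moved. The work goes in short steps, Python scripts to look and compute and a shell command to move; the robot and the scene stay as the last step left them, time stands still between calls to the robot, and variables do not carry over. Pictures are saved under pics/ and viewed, at most 10 in all, crops included, and the job is handed in when it is done.

```bash
ls; mkdir -p pics
cat > a.py <<'E'
from station import monitor, grab_frame, robot
import cv2,numpy as np
for n in("scene","top"):
    f=grab_frame(n); cv2.imwrite(f"pics/{n}0.png",f["color"][:,:,::-1]); np.savez(f"{n}.npz",**f)
    print(n,f["K"].tolist(),f["R"].round(4).tolist(),f["t"].round(1).tolist())
print(monitor.state(), robot.tcp_to_tips)
E
python3 a.py
```

```text
pics
scene [[550.3276448771236, 0.0, 312.56302577500327], [0.0, 550.3276448771236, 239.00070017065426], [0.0, 0.0, 1.0]] [[-0.7604, 0.6492, 0.0187], [0.5055, 0.6097, -0.6105], [-0.4077, -0.4548, -0.7918]] [491.5, -219.0, 1388.0]
top [[551.9758264384893, 0.0, 314.2653123861006], [0.0, 551.9758264384893, 243.27161327102615], [0.0, 0.0, 1.0]] [[0.0279, -0.9996, -0.0077], [-0.9806, -0.0259, -0.1943], [0.194, 0.013, -0.9809]] [-29.5, 600.2, 1084.2]
{'time': 0.1, 'joints': array([-1.32534886e+00,  2.91254056e-01, -1.54017559e-01,  1.12670691e+00,
       -1.43007311e-05,  1.43149068e+00]), 'joint_vel': array([ 0.00117665, -0.00126442,  0.00084852, -0.00138985, -0.00045781,
        0.00070286]), 'joint_torque': array([ 2.57366773e-03, -5.37976849e+01,  3.31919360e+01,  9.33138159e-03,
       -2.40411127e-04, -3.53894919e-06]), 'tcp_pos': array([ 196.9555691 , -486.26193262,  244.78650578]), 'eef_rot': array([-3.14041993e+00, -1.49991956e-04,  3.84753035e-01]), 'ft_force': array([-1.00050397,  0.40139694, -0.51241734]), 'moment': array([ 0.03091604,  0.01710019, -0.0053103 ]), 'gripper_force': 0.0, 'grip_width': 0.9998050695005162} 14.0
```

View pics/scene0.png

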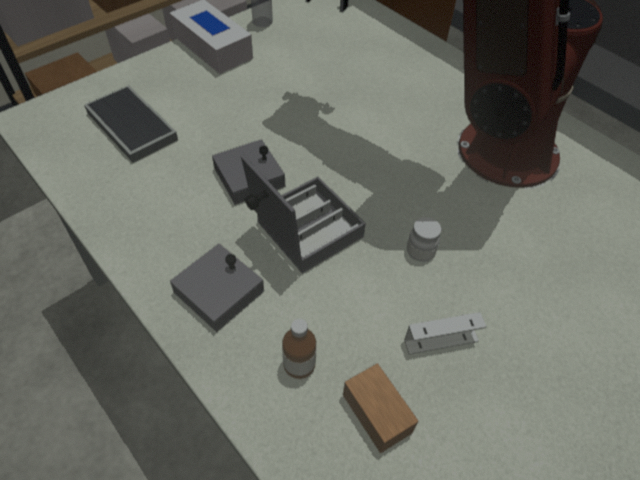

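View pics/top0.png

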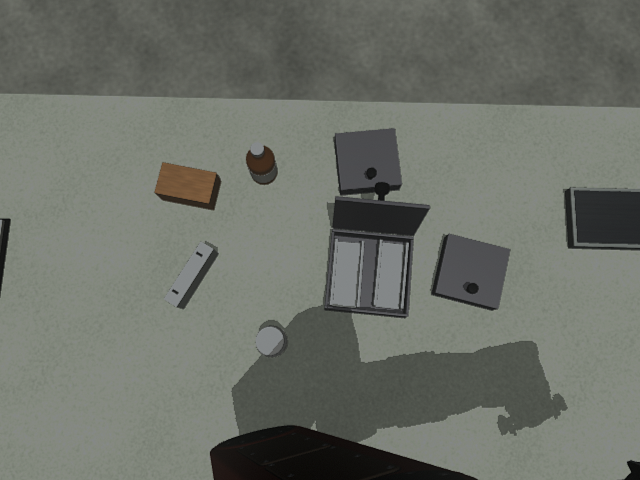

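The scene view shows the open case around (310,225) with two splints inside. The loose splint is at about (443,333), and its open side faces the scene camera. In the top view the case is centred near (369,273), with the lid edge at (380,215) and its knob at (382,188). The loose splint runs from (172,303) to (210,245), and closed decoy cases sit at (367,160) and (472,270).

```bash
cat > h.py <<'E'
import numpy as np,cv2
from station import monitor, grab_frame
def load(n): return dict(np.load(n+".npz"))
def grab(n):
    f=grab_frame(n); np.savez(n+".npz",**f); return f
def ray(f,u,v,z):
    u=np.atleast_1d(u);v=np.atleast_1d(v)
    C=-f["R"].T@f["t"]; d=(f["R"].T@np.linalg.inv(f["K"])@np.stack([u,v,np.ones(len(u))])).T
    return C+d*((z-C[2])/d[:,2:3])
def proj(f,X):
    p=f["K"]@(f["R"]@np.asarray(X,float)+f["t"]); return p[:2]/p[2]
def crop(f,x0,y0,w,h,s): return cv2.resize(f["color"][y0:y0+h,x0:x0+w,::-1],None,fx=s,fy=s,interpolation=cv2.INTER_CUBIC)
def rect(pts):
    (c,s,a)=cv2.minAreaRect(pts.astype(np.float32)); b=cv2.boxPoints((c,s,a)); 
    e=b[1]-b[0] if np.linalg.norm(b[1]-b[0])>np.linalg.norm(b[2]-b[1]) else b[2]-b[1]
    y=np.degrees(np.arctan2(e[1],e[0])); y=(y+90)%180-90
    return np.round(c,1),np.round(sorted(s),1),round(float(y),1)
def blob(f,box,lo,z,hi=256):
    x0,y0,x1,y1=box; g=cv2.cvtColor(f["color"],cv2.COLOR_RGB2GRAY); sat=f["color"].max(2).astype(int)-f["color"].min(2)
    m=np.zeros(g.shape,np.uint8); m[y0:y1,x0:x1]=((g>lo)&(g<hi))[y0:y1,x0:x1]
    out=[]
    for c in cv2.findContours(m,0,cv2.CHAIN_APPROX_NONE)[0]:
        if cv2.contourArea(c)>60:
            p=c[:,0,:]; X=ray(f,p[:,0],p[:,1],z); out.append((cv2.contourArea(c),)+rect(X[:,:2]))
    return out
E
cat > m.py <<'E'
from h import *
t=load("top");s=load("scene")
a=np.zeros((600,800,3),np.uint8)
a[:330,:330]=crop(t,155,225,66,66,5)[:330,:330] if 0 else crop(t,155,235,66,82,4)[:330,:264].shape and np.pad(crop(t,155,235,66,82,4),((0,2),(0,66),(0,0)))
a[:480,330:798]=crop(t,320,175,117,150,4)[:480,:468]
a[340:600,:330]=np.pad(crop(s,395,310,96,48,3),((0,116),(0,42),(0,0)))[:260]
cv2.imwrite("pics/m1.png",a)
g=cv2.cvtColor(t["color"],cv2.COLOR_RGB2GRAY)
print("gray loose",g[270,185:200],"table",g[270,230:235])
for lo in(120,135,150,165): print(lo,blob(t,(160,230,225,315),lo,62),blob(t,(328,236,412,314),lo,38))
E
python3 m.py
```

```text
gray loose [135 135 135 135 135 135 135 135 135 134 134 135 136 136 114] table [134 134 133 133 131]
120 [(5376.0, array([534.9, 236.5]), array([133.2, 178. ]), 3.4)] [(69.0, array([ 543.3, -202.5]), array([  4.3, 135.6]), -5.0), (75.0, array([ 543.9, -110.6]), array([  4.4, 137.5]), -3.5), (1451.5, array([ 544.3, -169.5]), array([ 50.4, 139.4]), -4.8), (1470.5, array([545.2, -78.3]), array([ 51.9, 137.8]), -3.6)]
135 [(307.0, array([530.3, 243.5]), array([ 28.8, 137.7]), -29.0)] []
150 [] []
165 [] []
```

View pics/m1.png

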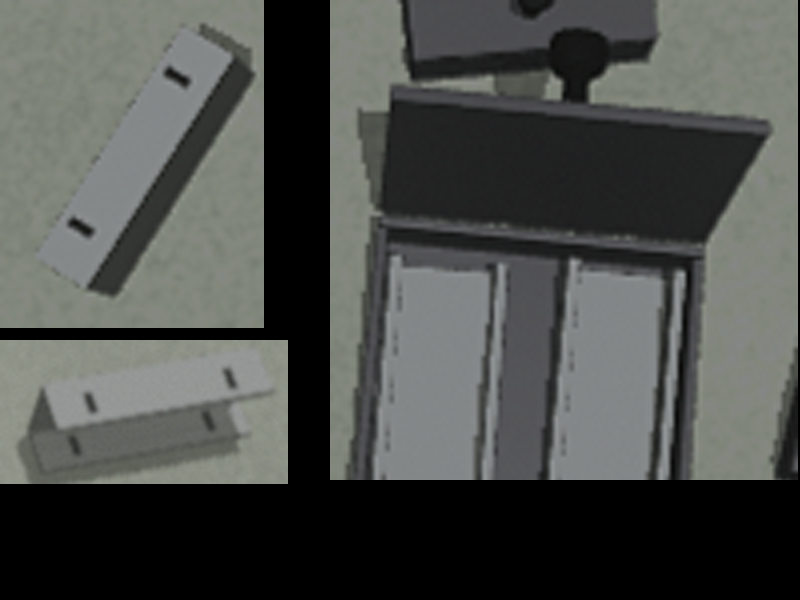

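The composite shows the loose splint's top leg with crop corners (185,28), (232,58), (88,290) and (40,255). The case crop shows both troughs and the lid leaning back, with its top edge running from (395,90) to (770,125). The knob is at (578,55).

```bash
cat > m2.py <<'E'
from h import *
t=load("top")
c=np.array([[185,28],[232,58],[88,290],[40,255]])
p=(c+.5)/4-.5+[155,235]; X=ray(t,p[:,0],p[:,1],62)[:,:2]; print("loose",X.round(1).tolist(),rect(X))
print("trough@12",[b for b in blob(t,(328,236,412,314),120,12) if b[0]>1000])
print("legtops@38",[b for b in blob(t,(328,236,412,314),120,38) if b[0]<100])
def P(u,v): return (u-330+.5)/4-.5+320,(v+.5)/4-.5+175
for n,q in dict(farL=P(375,218),farR=P(707,246),nearL=(325,311),nearR=(408,316)).items(): print(n,ray(t,*q,48).round(1))
for z in(205,210,215): print("lid top edge",z,ray(t,*P(395,88),z).round(1),ray(t,*P(770,122),z).round(1))
print("knob",ray(t,*P(578,48),190).round(1))
g=cv2.cvtColor(t["color"],cv2.COLOR_RGB2GRAY)
for v in (258,290): print(v,g[v,324:418].tolist())
E
python3 m2.py
```

```text
loose [[597.4, 221.5], [582.3, 196.1], [461.2, 261.4], [478.2, 287.1]] (array([529.3, 241.4]), array([ 30.7, 138.6]), -28.8)
trough@12 [(1451.5, array([ 548.1, -172.7]), array([ 51.5, 142.6]), -4.8), (1470.5, array([549. , -79.5]), array([ 53. , 140.9]), -3.6)]
legtops@38 [(69.0, array([ 543.3, -202.5]), array([  4.3, 135.6]), -5.0), (75.0, array([ 543.9, -110.6]), array([  4.4, 137.5]), -3.5)]
farL [[634.1 -47.   48. ]]
farR [[ 623.7 -221.    48. ]]
nearL [[462.6 -38.8  48. ]]
nearR [[ 457.1 -207.9   48. ]]
lid top edge 205 [[659.9 -52.2 205. ]] [[ 648.3 -223.3  205. ]]
lid top edge 210 [[658.5 -52.1 210. ]] [[ 646.9 -222.3  210. ]]
lid top edge 215 [[657. -52. 215.]] [[ 645.5 -221.3  215. ]]
knob [[ 685.8 -137.4  190. ]]
258 [129, 127, 129, 122, 71, 52, 79, 75, 59, 75, 140, 131, 116, 135, 134, 134, 134, 134, 134, 133, 135, 134, 134, 135, 134, 133, 133, 134, 134, 134, 133, 134, 134, 136, 125, 63, 72, 141, 129, 79, 82, 83, 84, 83, 84, 83, 82, 84, 83, 83, 78, 48, 42, 67, 140, 135, 133, 133, 133, 134, 134, 133, 134, 133, 133, 134, 133, 133, 134, 134, 134, 132, 134, 134, 133, 134, 135, 128, 80, 40, 67, 140, 131, 90, 19, 38, 74, 78, 98, 136, 134, 132, 132, 132]
290 [112, 73, 59, 82, 72, 39, 76, 140, 136, 134, 135, 133, 134, 134, 134, 135, 133, 134, 134, 134, 135, 134, 134, 134, 135, 135, 134, 134, 133, 134, 135, 129, 83, 72, 140, 137, 127, 84, 87, 86, 87, 86, 87, 87, 86, 87, 87, 88, 82, 42, 69, 141, 135, 134, 135, 134, 134, 134, 134, 134, 134, 134, 134, 134, 133, 134, 135, 134, 133, 134, 135, 133, 135, 134, 136, 127, 63, 52, 110, 140, 124, 18, 27, 45, 81, 78, 97, 135, 130, 131, 133, 131, 133, 133]
```

```bash
R8='[0,0,-6.8]'
python3 -m inch '{"linear":[[0,0,0],[0,0,0],[0,0,0],[0,0,0],[0,0,0],[0,0,0],[0,0,0],[0,0,0]],"turn":[[0,0,-6.8],[0,0,-6.8],[0,0,-6.8],[0,0,-6.8],[0,0,-6.8],[0,0,-6.8],[0,0,-6.8],[0,0,-6.8]]}'
python3 -m inch '{"linear":[[0,0,0],[0,0,0],[0,0,0],[0,0,0],[0,0,0],[0,0,0],[0,0,0],[0,0,0]],"turn":[[0,0,-6.8],[0,0,-6.8],[0,0,-6.8],[0,0,-6.8],[0,0,-6.8],[0,0,-6.8],[0,0,-6.8],[0,0,-6.8]]}'
python3 -m inch '{"linear":[[0,0,0],[0,0,0],[0,0,0],[0,0,0]],"turn":[[0,0,-6.8],[0,0,-6.8],[0,0,-6.8],[0,0,0]]}'
cat > m3.py <<'E'
from h import *
t=load("top")
for v,a,b in((290,360.6,374.3),(258,362.7,377.4)):
    A=ray(t,a,v,38)[0];B=ray(t,b,v,38)[0]; print("gap",A.round(1),B.round(1),A[1]-B[1],((A+B)/2).round(1))
E
python3 m3.py
```

```text
time: 0.77
tcp_pos: [197.0, -486.4, 245.0]
eef_rot: [-3.141, -0.001, 1.34]
ft_force: [-0.1, -0.3, -0.5]
grip_width: 1.002
gripper_force: 0.0
time: 1.43
tcp_pos: [197.0, -486.4, 245.0]
eef_rot: [3.141, -0.001, 2.29]
ft_force: [0.5, -0.0, -0.8]
grip_width: 1.0
gripper_force: 0.0
time: 1.77
tcp_pos: [197.0, -486.4, 245.0]
eef_rot: [3.141, -0.001, 2.645]
ft_force: [-0.5, 0.2, 0.3]
grip_width: 0.999
gripper_force: 0.0
gap [ 508.7 -111.7   38. ] [ 509.5 -140.    38. ] 28.365919120111172 [ 509.1 -125.8   38. ]
gap [ 576.1 -115.3   38. ] [ 576.9 -146.1   38. ] 30.781730034514098 [ 576.5 -130.7   38. ]
```

```bash
python3 -m inch '{"linear":[[0.003,0.0399,0],[0.003,0.0399,0],[0.003,0.0399,0],[0.003,0.0399,0],[0.003,0.0399,0],[0.003,0.0399,0],[0.003,0.0399,0],[0.003,0.0399,0]],"turn":[[0,0,0],[0,0,0],[0,0,0],[0,0,0],[0,0,0],[0,0,0],[0,0,0],[0,0,0]]}' 0.075 | head -2
python3 -m inch '{"linear":[[0.003,0.0399,0],[0.003,0.0399,0],[0.003,0.0399,0],[0.003,0.0399,0],[0.003,0.0399,0],[0.003,0.0399,0],[0.003,0.0399,0],[0.003,0.0399,0]],"turn":[[0,0,0],[0,0,0],[0,0,0],[0,0,0],[0,0,0],[0,0,0],[0,0,0],[0,0,0]]}' | head -2
python3 -m inch '{"linear":[[0.003,0.0399,0],[0.003,0.0399,0],[0.003,0.0399,0],[0.003,0.0399,0],[0,0,0.04],[0,0,0.04],[0,0,0],[0,0,0]],"turn":[[0,0,0],[0,0,0],[0,0,0],[0,0,0],[0,0,0],[0,0,0],[0,0,0],[0,0,0]]}'
```

```text
time: 2.43
tcp_pos: [329.8, -193.4, 245.4]
time: 3.1
tcp_pos: [462.4, 98.4, 245.3]
time: 3.77
tcp_pos: [526.5, 241.3, 164.0]
eef_rot: [-3.138, -0.004, 2.637]
ft_force: [-0.0, 0.6, 0.5]
grip_width: 0.876
gripper_force: 0.0
```

```bash
python3 -m inch '{"linear":[[-0.0023,0.002,0.03],[0,0,0.03],[0,0,0.028],[0,0,0.025],[0,0,0],[0,0,0]],"turn":[[0,0,0],[0,0,0],[0,0,0],[0,0,0],[0,0,0],[0,0,0]]}'
python3 -m inch '{"linear":[[0,0,0],[0,0,0],[0,0,0],[0,0,0],[0,0,0],[0,0,0],[0,0,0],[0,0,0]],"turn":[[0,0,0],[0,0,0],[0,0,0],[0,0,0],[0,0,0],[0,0,0],[0,0,0],[0,0,0]]}' 0.02
python3 -m inch '{"linear":[[0,0,-0.025],[0,0,-0.025],[0,0,-0.025],[0,0,-0.025],[0,0,0],[0,0,0]],"turn":[[0,0,0],[0,0,0],[0,0,0],[0,0,0],[0,0,0],[0,0,0]]}'
```

```text
time: 4.27
tcp_pos: [532.0, 242.3, 54.0]
eef_rot: [3.141, 0.0, 2.638]
ft_force: [0.5, 0.1, 0.9]
grip_width: 0.873
gripper_force: 0.0
time: 4.93
tcp_pos: [532.3, 242.5, 54.1]
eef_rot: [3.14, 0.002, 2.639]
ft_force: [-1.6, -1.5, 11.2]
grip_width: 0.357
gripper_force: 59.1
time: 5.43
tcp_pos: [532.4, 242.9, 154.2]
eef_rot: [3.139, 0.003, 2.64]
ft_force: [0.1, -0.4, -2.3]
grip_width: 0.364
gripper_force: 60.3
```

```bash
python3 -m inch '{"linear":[[0,0,0],[0,0,0],[0,0,0],[0,0,0],[0.025,0,0],[0.025,0,0],[0,0,0],[0,0,0]],"turn":[[0,0,-6.1],[0,0,-6.1],[0,0,-6.1],[0,0,-6.2],[0,0,0],[0,0,0],[6,0,0],[6,0,0]]}'
python3 -m inch '{"linear":[[0,0,0],[0,0,0],[0,0,0],[0,0,0],[0,0,0],[0,0,0],[0,0,0],[0,0,0]],"turn":[[6,0,0],[6,0,0],[6,0,0],[6,0,0],[6,0,0],[6,0,0],[6,0,0],[6,0,0]]}'
python3 -m inch '{"linear":[[0,0,0],[0,0,0]],"turn":[[0,0,0],[0,0,0]]}'
python3 - <<'E'
from h import *
print(monitor.state()["joints"].round(2)); 
s=grab("scene"); u,v=proj(s,[482,243,130]).astype(int); cv2.imwrite("pics/t.png",crop(s,max(u-130,0),max(v-100,0),260,200,3))
E
```

```text
time: 6.1
tcp_pos: [478.8, 244.1, 151.9]
eef_rot: [-2.926, -0.002, 3.066]
ft_force: [1.2, 0.4, -1.4]
grip_width: 0.359
gripper_force: 60.4
time: 6.77
tcp_pos: [481.4, 246.7, 151.7]
eef_rot: [-2.09, 0.001, 3.069]
ft_force: [0.2, -0.1, -1.2]
grip_width: 0.358
gripper_force: 60.4
time: 6.93
tcp_pos: [480.4, 246.2, 148.2]
eef_rot: [-2.092, -0.005, 3.068]
ft_force: [-0.4, -0.1, -1.4]
grip_width: 0.357
gripper_force: 60.4
[ 0.7   1.08  0.51  1.88 -0.67  1.09]
```

View pics/t.png

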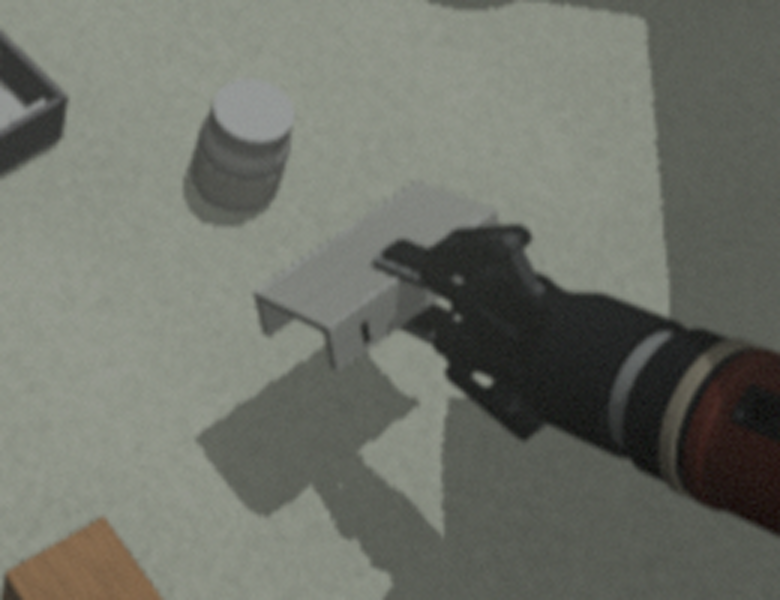

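The picture shows the splint held and tilted about 60°, web up, at roughly (375,265) in the crop. The jar at (245,150) and the carton at (80,580) are clear of it.

```bash
python3 -m inch '{"linear":[[0,0.0217,0.0125],[0,0.0217,0.0125],[0,0.0217,0.0125],[0,0.0217,0.0125],[0,0,0],[0,0,0]],"turn":[[0,0,0],[0,0,0],[0,0,0],[0,0,0],[0,0,0],[0,0,0]]}'
python3 -c "from h import *;print(monitor.state()['joints'].round(2))"
```

```text
time: 7.48
tcp_pos: [482.1, 246.2, 54.3]
eef_rot: [-2.098, 0.002, 3.066]
ft_force: [-0.2, 0.6, -1.4]
grip_width: 0.359
gripper_force: 60.3
[ 0.69  1.19  0.49  1.75 -0.67  1.09]
```

```bash
python3 -m inch '{"linear":[[0,0.0043,0.0025],[0,0.0035,0.002],[0,0.0017,0.001],[0,0,0]],"turn":[[0,0,0],[0,0,0],[0,0,0],[0,0,0]]}'
python3 -m inch '{"linear":[[0,0.0017,0.001],[0,0,0]],"turn":[[0,0,0],[0,0,0]]}'
python3 -m inch '{"linear":[[0,0.0017,0.001],[0,0,0]],"turn":[[0,0,0],[0,0,0]]}'
```

```text
time: 7.82
tcp_pos: [481.7, 246.5, 41.6]
eef_rot: [-2.095, 0.001, 3.067]
ft_force: [0.4, -0.4, -1.3]
grip_width: 0.356
gripper_force: 60.3
time: 7.98
tcp_pos: [481.8, 246.6, 40.6]
eef_rot: [-2.094, 0.0, 3.069]
ft_force: [-1.0, 2.7, 7.9]
grip_width: 0.36
gripper_force: 61.8
time: 8.15
tcp_pos: [481.9, 246.8, 40.4]
eef_rot: [-2.093, 0.0, 3.07]
ft_force: [-2.3, 6.6, 20.4]
grip_width: 0.363
gripper_force: 64.0
```

```bash
python3 -m inch '{"linear":[[0,-0.0017,-0.001],[0,0,0],[0,0,0],[0,0,0]],"turn":[[0,0,0],[0,0,0],[0,0,0],[0,0,0]]}' 0.040
python3 -m inch '{"linear":[[0,0,-0.008],[0,0,-0.015],[0,0,-0.025],[0,0,-0.035],[0,0,-0.035],[0,0,0]],"turn":[[0,0,0],[0,0,0],[0,0,0],[0,0,0],[0,0,0],[0,0,0]]}'
python3 - <<'E'
from h import *
for n in("scene","top"): grab(n)
s=load("scene");t=load("top")
u,v=proj(s,[482,220,30]).astype(int);a=crop(s,u-65,v-65,130,130,3)
u,v=proj(t,[482,220,30]).astype(int);b=crop(t,u-65,v-65,130,130,3);print(u,v)
cv2.imwrite("pics/t2.png",np.hstack([a,b]))
E
```

```text
time: 8.48
tcp_pos: [481.5, 246.3, 39.0]
eef_rot: [-2.094, -0.0, 3.067]
ft_force: [-0.1, 0.4, -0.4]
grip_width: 0.466
gripper_force: 0.2
time: 8.98
tcp_pos: [479.5, 334.1, 92.5]
eef_rot: [-2.117, 0.01, 3.083]
ft_force: [0.0, 0.6, 1.4]
grip_width: 0.471
gripper_force: 0.0
201 298
```

View pics/t2.png

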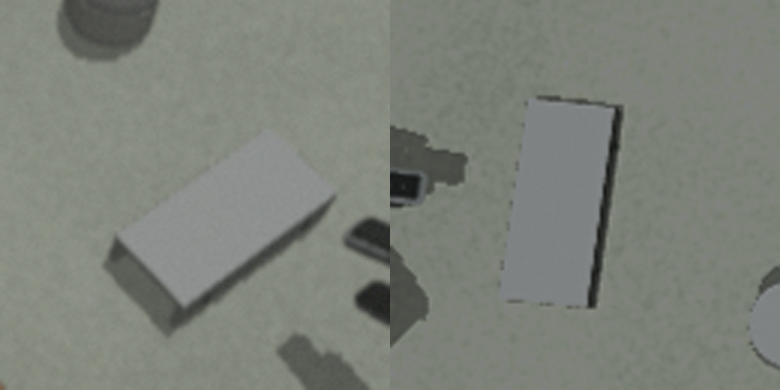

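The splint now lies open side down. In the top-view half its web corners are at about (530,97), (615,105), (592,307) and (503,300), and the fingers are clear of it.

```bash
python3 -m inch '{"linear":[[0,-0.025,-0.0144],[0,-0.025,-0.0144],[0,-0.025,-0.0144],[0,0,0],[0,0,0],[0,0,0],[0,0,0],[0,0,0]],"turn":[[0,0,0],[0,0,0],[0,0,0],[-6,0,0],[-6,0,0],[-6,0,0],[-6,0,0],[-6,0,0]]}' 0.080 | head -2
python3 -m inch '{"linear":[[0,0,0],[0,0,0],[0,0,0],[0,0,0],[0,0,0],[0,0,0],[0,0,0]],"turn":[[-6,0,0],[-6,0,0],[-6,0,0],[-6,0,0],[-6,0,0],[0,0,0],[0,0,0]]}'
python3 - <<'E'
from h import *
t=load("top"); c=np.array([[140,97],[225,105],[202,307],[113,300]])
p=(c+.5)/3-.5+[136,233]; X=ray(t,p[:,0],p[:,1],32)[:,:2]; print(X.round(1).tolist(),rect(X))
e=t["color"].astype(int); g=cv2.cvtColor(t["color"],cv2.COLOR_RGB2GRAY)
print(blob(t,(165,258,215,340),134,32)); print(monitor.state()["joints"].round(2),monitor.state()["tcp_pos"],monitor.state()["eef_rot"])
# colour-based: splint is neutral, table greenish
m=((e[:,:,1]-e[:,:,2])<6)&(g>115); k=np.zeros_like(g); k[258:342,165:212]=m[258:342,165:212]
k=cv2.morphologyEx(k,cv2.MORPH_OPEN,np.ones((3,3)))
cs=max(cv2.findContours(k,0,1)[0],key=cv2.contourArea)[:,0]; print(rect(ray(t,cs[:,0],cs[:,1],32)[:,:2]))
E
```

```text
time: 9.75
tcp_pos: [469.9, 312.3, 171.6]
time: 10.33
tcp_pos: [469.5, 311.1, 171.1]
eef_rot: [3.11, 0.012, 3.087]
ft_force: [0.8, -0.0, -0.3]
grip_width: 0.937
gripper_force: 0.0
[[552.1, 263.9], [548.0, 203.7], [407.9, 210.5], [410.9, 271.9]] (array([480. , 237.7]), array([ 61.5, 141.4]), -2.8)
[]
[ 0.44  0.39 -0.21  0.94  0.02  0.5 ] [469.46861221 311.13775155 171.13619648] [3.11049463 0.01231954 3.08685423]
(array([479.1, 240.3]), array([ 61. , 139.1]), -4.1)
```

```bash
python3 -m inch '{"linear":[[0,0,0],[-0.007,-0.036,0],[-0.007,-0.036,0],[0,0,0.03],[0,0,0.03],[0,0,0],[0,0,0]],"turn":[[1.8,0.7,0],[0,0,0],[0,0,0],[0,0,0],[0,0,0],[0,0,0],[0,0,0]]}' 0.085
```

```text
time: 10.92
tcp_pos: [479.5, 241.2, 109.9]
eef_rot: [-3.141, -0.003, 3.091]
ft_force: [0.7, -0.1, -0.2]
grip_width: 0.993
gripper_force: 0.0
```

```bash
python3 -m inch '{"linear":[[0,-0.002,0.03],[0,0,0.03],[0,0,0.018],[0,0,0.01],[0,0,0],[0,0,0]],"turn":[[0,0,0],[0,0,0],[0,0,0],[0,0,0],[0,0,0],[0,0,0]]}'
python3 -m inch '{"linear":[[0,0,0],[0,0,0],[0,0,0],[0,0,0],[0,0,0],[0,0,0],[0,0,0]],"turn":[[0,0,0],[0,0,0],[0,0,0],[0,0,0],[0,0,0],[0,0,0],[0,0,0]]}' 0.050
python3 -m inch '{"linear":[[0,0,-0.02],[0,0,-0.035],[0,0,-0.035],[0,0,-0.035],[0,0,-0.035],[0,0,-0.025],[0,0,0],[0,0,0]],"turn":[[0,0,0],[0,0,0],[0,0,0],[0,0,0],[0,0,0],[0,0,0],[0,0,0],[0,0,0]]}'
```

```text
time: 11.42
tcp_pos: [481.8, 240.3, 24.2]
eef_rot: [3.139, 0.002, 3.091]
ft_force: [-0.5, -0.1, -0.3]
grip_width: 0.997
gripper_force: 0.0
time: 12.0
tcp_pos: [482.4, 240.2, 25.1]
eef_rot: [3.138, 0.004, 3.09]
ft_force: [-1.2, -0.2, 8.2]
grip_width: 0.71
gripper_force: 64.3
time: 12.67
tcp_pos: [481.8, 239.6, 210.3]
eef_rot: [3.137, 0.006, 3.091]
ft_force: [0.9, 0.3, -1.7]
grip_width: 0.711
gripper_force: 66.6
```

```bash
python3 -m inch '{"linear":[[-0.00825,-0.0364,0],[-0.00825,-0.0364,0],[-0.00825,-0.0364,0],[-0.00825,-0.0364,0],[-0.00825,-0.0364,0],[-0.00825,-0.0364,0],[-0.00825,-0.0364,0],[-0.00825,-0.0364,0]],"turn":[[0,0,0],[0,0,0],[0,0,0],[0,0,0],[0,0,0],[0,0,0],[0,0,0],[0,0,0]]}'|head -2
python3 -m inch '{"linear":[[-0.00825,-0.0364,0],[-0.00825,-0.0364,0],[0,0,0.03],[0,0,0.03],[0,0,0.03],[0,0,0.02],[0,0,0],[0,0,0]],"turn":[[0,0,1.3],[0,0,0],[0,0,0],[0,0,0],[0,0,0],[0,0,0],[0,0,0],[0,0,0]]}'
python3 - <<'E'
from h import *
for n in("scene","top"): grab(n)
s=load("scene");t=load("top"); T=monitor.state()["tcp_pos"]
u,v=proj(s,T).astype(int);a=crop(s,u-65,v-70,130,140,3)
u,v=proj(t,T).astype(int);b=crop(t,u-65,v-70,130,140,3);print(u,v)
cv2.imwrite("pics/p1.png",np.hstack([a,b]))
E
```

```text
time: 13.33
tcp_pos: [531.0, -56.6, 206.3]
time: 14.0
tcp_pos: [542.5, -127.8, 96.0]
eef_rot: [3.138, -0.002, 3.068]
ft_force: [1.3, 0.4, -0.2]
grip_width: 0.707
gripper_force: 66.3
371 268
```

View pics/p1.png

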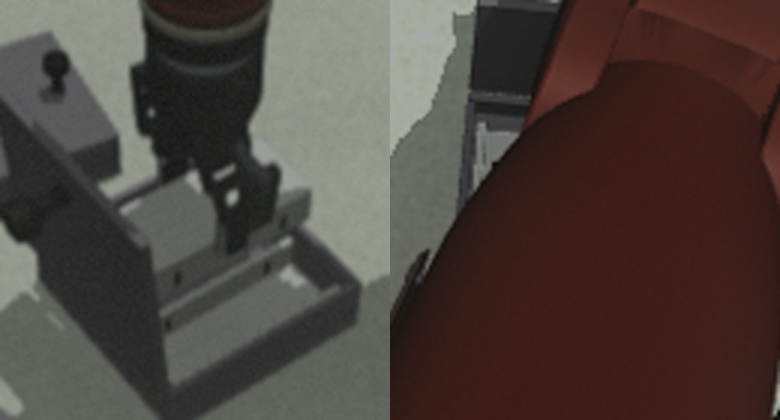

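The scene half shows the held splint level over the case, with its near +y corner at about (311,190) top and (309,220) bottom. The top view is blocked by the arm. I'll check that corner against the expected position.

Run:
```python
from h import *
s=load("scene"); T=monitor.state()["tcp_pos"]; o=proj(s,T).astype(int)-[65,70]
for c,z in(((311,190),103),((309,220),71)):
    p=(np.array(c)+.5)/3-.5+o; print(ray(s,*p,z).round(1))
print("expected px", [(3*(proj(s,X)-o)).round() for X in ([473,-91.8,103],[473,-91.8,71])], T)
g=cv2.cvtColor(s["color"],cv2.COLOR_RGB2GRAY)
cv2.imwrite("pics/p2.png",crop(s,o[0]+10,o[1]+45,115,85,6)); print(o)
```

```text
[[472.3 -91.1 103. ]]
[[471.4 -90.9  71. ]]
expected px [array([309., 189.]), array([306., 219.])] [ 544.57650253 -128.49802065   98.31844077]
[245 129]
```

View pics/p2.png

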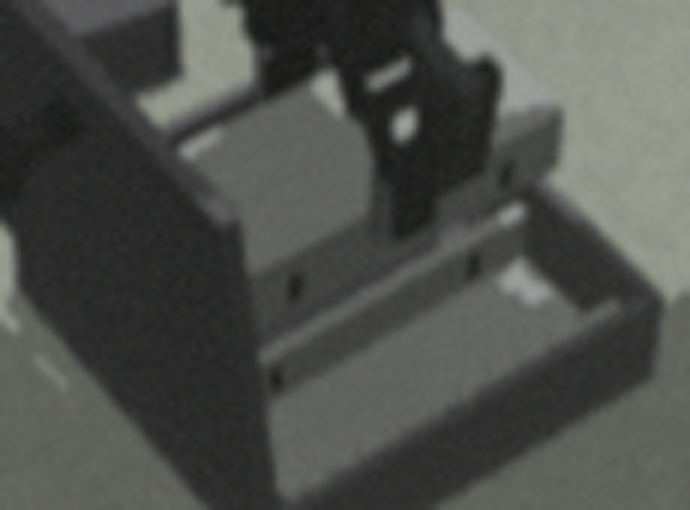

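The close-up shows the splint's lower edge running parallel to the left splint's inner leg and just on its trough side. The measured corner agrees with the expected one within about 1 mm.

```bash
python3 -m inch '{"linear":[[0,0,0.015],[0,0,0.015],[0,0,0.005],[0,0,0]],"turn":[[0,0,0],[0,0,0],[0,0,0],[0,0,0]]}'|sed -n '1,4p'
python3 -m inch '{"linear":[[0,0,0.003],[0,0,0.003],[0,0,0.002],[0,0,0]],"turn":[[0,0,0],[0,0,0],[0,0,0],[0,0,0]]}'|sed -n '1,4p'
```

```text
time: 14.43
tcp_pos: [544.0, -128.1, 62.5]
eef_rot: [3.139, 0.001, 3.068]
ft_force: [0.7, 0.1, -0.7]
time: 14.77
tcp_pos: [544.2, -128.2, 54.4]
eef_rot: [3.139, 0.002, 3.068]
ft_force: [-0.9, -0.3, -0.9]
```

```bash
python3 -m inch '{"linear":[[0,0,0.005],[0,0,0.005],[0,0,0.003],[0,0,0]],"turn":[[0,0,0],[0,0,0],[0,0,0],[0,0,0]]}'|sed -n '1,4p'
python3 -m inch '{"linear":[[0,0,0.002],[0,0,0]],"turn":[[0,0,0],[0,0,0]]}'|sed -n '1,4p'
python3 -m inch '{"linear":[[0,0,0.001],[0,0,0]],"turn":[[0,0,0],[0,0,0]]}'|sed -n '1,4p'
```

```text
time: 15.1
tcp_pos: [543.5, -127.9, 40.4]
eef_rot: [3.138, 0.0, 3.068]
ft_force: [-0.4, 0.1, -1.5]
time: 15.27
tcp_pos: [544.0, -128.2, 39.0]
eef_rot: [3.139, 0.001, 3.068]
ft_force: [-1.4, -0.4, -1.8]
time: 15.43
tcp_pos: [544.2, -128.2, 38.3]
eef_rot: [3.139, 0.002, 3.068]
ft_force: [-0.2, 0.7, -1.1]
```

```bash
python3 -m inch '{"linear":[[0,0,0.001],[0,0,0]],"turn":[[0,0,0],[0,0,0]]}'|sed -n '1,4p'
python3 -m inch '{"linear":[[0,0,0.001],[0,0,0]],"turn":[[0,0,0],[0,0,0]]}'|sed -n '1,4p'
```

```text
time: 15.6
tcp_pos: [544.1, -128.2, 37.3]
eef_rot: [3.139, 0.002, 3.068]
ft_force: [-0.8, -0.4, -1.3]
time: 15.77
tcp_pos: [544.2, -128.2, 37.1]
eef_rot: [3.139, 0.002, 3.068]
ft_force: [-3.2, 0.5, 9.3]
```

```bash
python3 -m inch '{"linear":[[0,0,0],[0,0,0],[0,0,0],[0,0,-0.002],[0,0,-0.005],[0,0,-0.02],[0,0,-0.035],[0,0,-0.04]],"turn":[[0,0,0],[0,0,0],[0,0,0],[0,0,0],[0,0,0],[0,0,0],[0,0,0],[0,0,0]]}' 0.074
python3 -m inch '{"linear":[[0,0,-0.04],[0,0,-0.04],[0,0,-0.04],[0,0.04,-0.02],[0,0.04,0],[0,0.04,0],[0,0.04,0],[0,0,0]],"turn":[[0,0,0],[0,0,0],[0,0,0],[0,0,0],[0,0,0],[0,0,0],[0,0,0],[0,0,0]]}' 0.0
python3 - <<'E'
from h import *
for n in("scene","top"): grab(n)
s=load("scene");t=load("top"); T=[560,-128,70]
u,v=proj(s,T).astype(int);a=crop(s,u-65,v-70,130,140,3)
u,v=proj(t,T).astype(int);b=crop(t,u-65,v-85,130,140,3);print(u,v)
cv2.imwrite("pics/p3.png",np.hstack([a,b]))
E
```

```text
time: 16.43
tcp_pos: [542.4, -127.9, 138.3]
eef_rot: [3.138, -0.002, 3.068]
ft_force: [1.6, -0.9, -1.4]
grip_width: 0.864
gripper_force: 0.0
time: 17.1
tcp_pos: [555.0, 34.1, 278.2]
eef_rot: [3.136, 0.002, 3.073]
ft_force: [-1.0, -0.6, 0.1]
grip_width: -0.0
gripper_force: 0.0
370 263
```

View pics/p3.png

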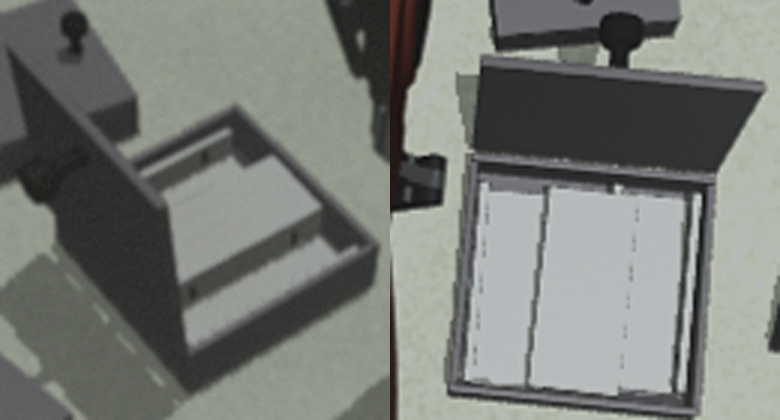

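The loose splint is nested, level and below the rim. In the top half it spans (545–635, 190–390) and bridges both troughs. The lid is still open, with its top edge running from (485,60) to (765,85), and the knob is at (622,32).

```bash
python3 -m inch '{"linear":[[-0.0297,-0.0223,0],[-0.0297,-0.0223,0],[-0.0297,-0.0223,0],[-0.0297,-0.0223,0],[-0.0297,-0.0223,0],[0,0,0.0],[0,0,0]],"turn":[[0,0,0],[0,0,0],[0,0,0],[0,0,0],[0,0,0],[0,0,0],[0,0,0]]}'
python3 -m inch '{"linear":[[0,0,0.025],[0,0,0.025],[0,0,0.023],[0,0,0],[0,0,0]],"turn":[[0,0,0],[0,0,0],[0,0,0],[0,0,0],[0,0,0]]}'
```

```text
time: 17.78
tcp_pos: [695.6, -97.3, 275.4]
eef_rot: [3.139, -0.0, 3.064]
ft_force: [-0.4, 0.1, 0.4]
grip_width: -0.001
gripper_force: 0.0
time: 18.2
tcp_pos: [693.9, -93.8, 204.4]
eef_rot: [3.139, -0.001, 3.068]
ft_force: [-0.3, 0.5, 0.7]
grip_width: 0.001
gripper_force: 0.0
```

```bash
python3 -m inch '{"linear":[[0.015,0,0],[0.015,0,0],[0.015,0,0],[0.019,0,0],[0.019,0,0],[0,0,0]],"turn":[[0,0,0],[0,0,0],[0,0,0],[0,0,0],[0,0,0],[0,0,0]]}'
python3 -m inch '{"linear":[[0.019,0,0.004],[0.019,0,0.005],[0.016,0,0.01],[0.016,0,0.012],[0,0,0]],"turn":[[0,0,0],[0,0,0],[0,0,0],[0,0,0],[0,0,0]]}'
python3 -m inch '{"linear":[[0.013,0,0.015],[0.013,0,0.015],[0,0,0]],"turn":[[0,0,0],[0,0,0],[0,0,0]]}'
```

```text
time: 18.7
tcp_pos: [610.6, -87.6, 207.2]
eef_rot: [3.139, 0.003, 3.068]
ft_force: [0.7, 0.7, -0.4]
grip_width: 0.002
gripper_force: 0.0
time: 19.12
tcp_pos: [540.6, -82.2, 173.3]
eef_rot: [3.139, -0.0, 3.068]
ft_force: [0.7, 0.3, 0.1]
grip_width: 0.001
gripper_force: 0.0
time: 19.37
tcp_pos: [515.5, -80.3, 142.6]
eef_rot: [3.138, -0.001, 3.068]
ft_force: [-0.6, -0.1, -0.2]
grip_width: -0.002
gripper_force: 0.0
```

```bash
python3 -m inch '{"linear":[[0.008,0,0.017],[0.009,0,0.018]],"turn":[[0,0,0],[0,0,0]]}'
python3 -m inch '{"linear":[[0.003,0,0.015],[0.002,0,0.012],[0,0,0.006]],"turn":[[0,0,0],[0,0,0],[0,0,0]]}'
python3 -m inch '{"linear":[[0,0,0.003],[0,0,0.003],[0,0,0]],"turn":[[0,0,0],[0,0,0],[0,0,0]]}'
```

```text
time: 19.53
tcp_pos: [503.7, -80.2, 110.3]
eef_rot: [3.14, 0.007, 3.068]
ft_force: [0.8, -0.5, 0.2]
grip_width: 0.001
gripper_force: 0.4
time: 19.78
tcp_pos: [496.4, -79.1, 75.3]
eef_rot: [3.139, 0.002, 3.068]
ft_force: [-1.2, -0.2, 0.3]
grip_width: -0.0
gripper_force: 0.3
time: 20.03
tcp_pos: [496.7, -79.2, 70.5]
eef_rot: [3.139, 0.004, 3.068]
ft_force: [-1.1, 0.6, 3.3]
grip_width: -0.0
gripper_force: 1.9
```

```bash
python3 -m inch '{"linear":[[0,0,0.001],[0,0,0.001],[0,0,0]],"turn":[[0,0,0],[0,0,0],[0,0,0]]}'|sed -n '1,4p'
python3 -m inch '{"linear":[[0,0,0.001],[0,0,0]],"turn":[[0,0,0],[0,0,0]]}'|sed -n '1,4p'
```

```text
time: 20.28
tcp_pos: [496.8, -79.2, 70.2]
eef_rot: [3.14, 0.005, 3.068]
ft_force: [-9.6, 2.4, 30.1]
time: 20.45
tcp_pos: [496.9, -79.2, 70.0]
eef_rot: [3.14, 0.005, 3.068]
ft_force: [-13.0, 3.5, 43.4]
```

```bash
python3 -m inch '{"linear":[[0,0,-0.004],[0,0,-0.02],[0,0,-0.04],[0,0,-0.04],[0,0.02,-0.03],[0,0.04,0],[0,0.04,0],[0,0.04,0]],"turn":[[0,0,0],[0,0,0],[0,0,0],[0,0,0],[0,0,0],[0,0,0],[0,0,0],[0,0,0]]}'
python3 -m inch '{"linear":[[0,0.04,0],[0,0.03,0],[0,0,0],[0,0,0],[0,0,0]],"turn":[[0,0,0],[0,0,0],[0,0,0],[0,0,0],[0,0,0]]}'|head -4
python3 - <<'E'
from h import *
for n in("scene","top"): grab(n)
s=load("scene");t=load("top"); T=[540,-128,50]
u,v=proj(s,T).astype(int);a=crop(s,u-65,v-70,130,140,3)
b=cv2.resize(crop(t,120,100,320,260,1),(390,420)) 
u,v=proj(t,T).astype(int);b=crop(t,u-65,v-75,130,140,3)
cv2.imwrite("pics/f.png",np.hstack([a,b])); print(u,v)
for c in([459,-41.5],[632,-47]): print(proj(t,[*c,56]).round(1))
E
```

```text
time: 21.12
tcp_pos: [506.6, 61.9, 202.6]
eef_rot: [3.138, 0.005, 3.066]
ft_force: [1.3, -0.5, -0.8]
grip_width: -0.0
gripper_force: 0.0
time: 21.53
tcp_pos: [510.8, 130.2, 201.2]
eef_rot: [3.139, 0.003, 3.069]
ft_force: [-0.5, 0.0, -0.6]
369 274
[326.3 312.6]
[330.9 229.3]
```

View pics/f.png

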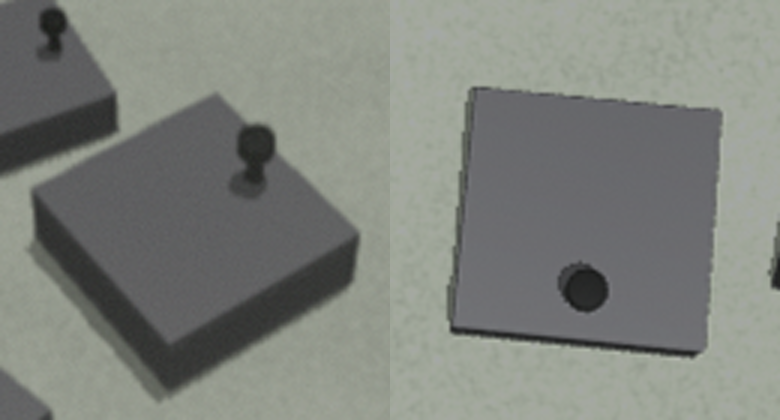

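The lid lies flat on the case with no gap in either half (scene corners (35,190), (215,95), (358,235), (170,345)). The robot is clear of everything.

```bash
python3 -c "from station import finish_job;print(finish_job())"
```

```text
the job is handed in; nothing more can be done
None
```

The job is handed in: the loose splint is nested open side down across the two others, the lid is shut flat, and the robot is clear at about 21.5 s; I did nothing to the bottle, jar or carton.

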